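# Sort out the eyepieces with loose heads

## Robot

A 6-joint arm with a two-finger parallel gripper is mounted at the origin on the work surface. World frame = base frame: x ahead of the robot, y to its left, z up, the work surface at z = 0. Lengths are in m, angles in rad, forces in N, time in s.
With the tool pointing down it reaches from about 0.3 to 0.825 m from the base axis. Payload 5.4 kg.
Tool frame: the origin (TCP) lies at the very end of the fingers, on their centre line; the grasp point (between the pads) lies 19 mm behind it; z points along the fingers, y is the line along which they close (so a half turn about z gives the same grasp; the last joint's range is limited). The gripper opens to 92 mm and grips with 3 to 60 N. Pads are 20 mm wide; open, the fingers measure 128 mm over their backs; the gripper's body (75 mm by 189 mm) begins 69 mm behind the grasp point.
Start: joints at [-1.389, 0.158, 1.597, -0, 1.386, -0.21], TCP at [0.22, -0.531, 0.215] pointing down, gripper open.
Joint ranges: [-2.91, 2.91], [-0.94, 2.29], [0.18, 2.7], [-1.29, 4.43], [0.17, 2.64], [-3, 3]. Speed limits (rad/s): [2.57, 2.57, 3.14, 3.14, 3.14, 3.14].

## Interface

Orientations are given as a rotation vector (axis times angle).
In Python, from workcell import bot gives the robot as it stands. Calls block until the motion is done:
- bot.goto(position, orientation): joint-space move of the TCP to a pose.
- bot.line_to(position, rot=None, max_speed=0.15): straight line of the TCP; rot=None keeps the orientation; max_speed is the mean speed in m/s.
- bot.set_joints(angles): joint-space move.
- bot.set_gripper(opening, newtons=None): opening from 0.0 (shut) to 1.0 (fully open); newtons is the grip in N (None keeps the last); returns when the fingers have stopped.
- bot.hold(seconds).
- bot.inverse_kinematics(position, orientation): joint angles nearest the present ones, or None.
- bot.read_camera(name): name is "scene" or "top" or "wrist"; returns a dict with "pixels" (420x560x3 uint8, blue, green, red), "fx", "fy", "cx", "cy" (pixels), "R" (3x3) and "t" (3): a world point X has camera coordinates R X + t. Camera axes: x right, y down, z forward; pixel columns grow to the right and rows downward; lengths in m; the calibration is good to about 2 mm. A picture is of the moment at which its call begins. There is no depth.
A pose or a line that the arm cannot do raises bot.MotionError and nothing moves.
- bot.job_done(): hands the job in; it is judged then, once.
Readings, each from a call of its own:
- bot.current_clock(): time.
- bot.current_joints(): joint angles.
- bot.current_joint_vel(): joint speeds.
- bot.current_effort(): joint torques, N m.
- bot.current_ee_pos(): TCP position.
- bot.current_tool_rot(): TCP orientation.
- bot.current_contact_force(): force on the tool from outside, world axes, zero at the start.
- bot.current_ft_torque(): the same for the moment, N m.
- bot.current_opening(): opening from 0.0 (shut) to 1.0 (fully open).
- bot.current_grip_force(): force on a finger pad.
Only numpy, scipy, OpenCV 4.12 (cv2) and the standard library are available. Lean on these libraries where they do the work, as an engineer would, in place of code of your own. Each camera call takes 0.05 s, during which the arm holds its last target. There are 200 camera calls.

## Task

Two of the four microscope eyepieces in the grey stand have heads that have worked loose; they cannot be told apart by eye, only by taking the black heads and wiggling them gently from side to side to feel for play. Lift the two loose ones out and set each down gently, standing upright, in the red repairs tray; leave the two sound ones fully seated in their places and disturb nothing else on the bench.

Things in the scene. Friction and masses are not known exactly. Their poses are not given: they have to be found in the camera images.
- stand: grey plastic block fixed to the bench, 80 mm (its x) by 300 mm (its y) by 40 mm high; origin at the centre of its underside, on the bench. Four bored places in a row along its y, 72 mm apart, place 1 at the -y end, each a hole of 31 mm diameter and 36 mm depth that holds one eyepiece by its barrel. Which two eyepieces are loose changes from start to start
- place1 (a point): centre of the head of the eyepiece that starts in place 1 of the stand; a point of the stand, it stays there when the eyepiece is taken away. 65.5 mm above the bench. All four eyepieces look the same: bright barrel 30 mm in diameter and 32 mm long, above it a dark collar (35 mm across, 10 mm high) resting on the block's top, above that the black knurled head
- place2 (a point): centre of the head of the eyepiece that starts in place 2 of the stand; a point of the stand, it stays there when the eyepiece is taken away. The head is 42 mm in diameter and 30 mm high, from 50.5 to 80.5 mm above the bench, with a rubber lip 6 mm higher on top; the barrel's foot is 8 mm above the bench. An eyepiece weighs 0.11 to 0.23 kg
- place3 (a point): centre of the head of the eyepiece that starts in place 3 of the stand; a point of the stand, it stays there when the eyepiece is taken away. A loose head, moved level to and fro, shifts on its collar by about 2.5 mm each way in any direction with less than 2 N, then stops hard; the eyepiece still lifts straight out by its head
- place4 (a point): centre of the head of the eyepiece that starts in place 4 of the stand; a point of the stand, it stays there when the eyepiece is taken away. A sound head is fast to its barrel and, moved level to and fro, gives only the barrel's slack in the hole, about 0.5 mm each way, before the force climbs steeply
- tray: low red plastic repairs tray with a flat grey liner, fixed to the bench, 210 mm (its x) by 130 mm (its y), walls 4 mm thick and 18 mm high; origin at the centre of its underside, on the bench; the inner floor is 5 mm higher. An eyepiece standing in it has its head's centre 62.5 mm above the bench. A small objective stands near its +x end; the rest of it is free
- objective: small chromed microscope objective, 24 mm in diameter and 46 mm high, standing upright in the tray near its +x end; origin at its underside; to be left alone
- oil: white dropper bottle with black cap, 28 mm in diameter, 62 mm high; origin at its underside; to be left alone
- stamp: blue hand stamp, 36 x 50 x 56 mm high; origin at its underside; to be left alone
- petri: clear closed petri dish, 92 mm in diameter, 17 mm high; origin at its underside; to be left alone
- blower: black rubber dust blower standing nozzle up, 54 mm in diameter, 100 mm high; origin at its underside; to be left alone
- driver: red-handled screwdriver lying on the bench, 140 mm long; origin under its middle; to be left alone
Mind the look-alikes: they are no part of the job. There is more than one size of the tray; the job needs the largest.

How it is judged:
By the outcome, as a careful person would: the job done as asked, in the order asked, and still so for the second after the job is handed in, with the robot touching nothing.
It also fails if it takes over 72 s, if anything falls off the work surface, if the arm or the gripper's body presses on something with over 40 N, if the wrist force passes 120 N, or if a joint passes its speed limit or range.

## Working session

There is one attempt and no reset: what is moved stays moved. The work goes in short steps, each a Python script; the robot and the scene stay as the last script left them, time stands still between calls to the robot, and variables do not carry over. Pictures are saved under pics/ and viewed, at most 10 in all, crops included, and the job is handed in when it is done.

```bash
mkdir -p pics; ls
python3 - <<'E'
from workcell import bot
import cv2,pickle
d={}
for n in ("top","scene"):
    r=bot.read_camera(n); d[n]=r; cv2.imwrite(f"pics/{n}0.png",r["pixels"]); print(n,r["fx"],r["fy"],r["cx"],r["cy"],r["R"],r["t"])
pickle.dump(d,open("cams.pkl","wb")); print(bot.current_clock(),bot.current_tool_rot())
E
```

```text
pics
top 506.20468093854856 506.20468093854856 278.03119008261916 209.8699992349956 [[-0.00322006 -0.99988359  0.01491422]
 [-0.99815459  0.00230939 -0.06068018]
 [ 0.06063867 -0.01508209 -0.99804583]] [0.03678085 0.4972639  1.32400066]
scene 503.1142830087178 503.1142830087178 284.61725422777533 207.93250273533366 [[ 4.82430287e-02  9.98835373e-01  7.12472891e-04]
 [ 5.93356301e-01 -2.80848648e-02 -8.04449837e-01]
 [-8.03492943e-01  3.92318469e-02 -5.94020162e-01]] [-0.09037235 -0.21611872  1.64375678]
0.1 [-3.07978560e+00 -6.11173089e-01 -7.06621355e-06]
```

View pics/top0.png

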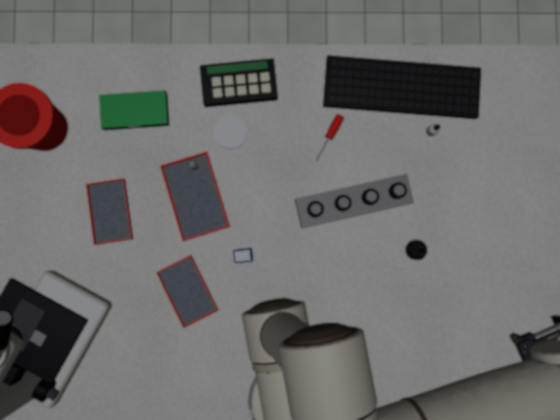

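View pics/scene0.png

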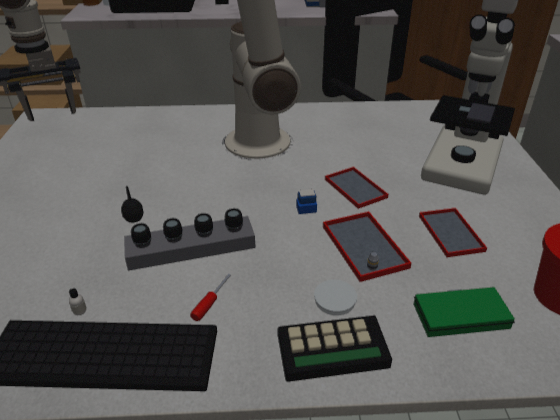

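The top view shows the stand at about (354,200), with heads at (316,209), (343,203), (370,197) and (398,190). There are three red trays: (195,196), which is the largest and holds the objective at (194,166), plus smaller ones at (110,211) and (187,291). Black look-alikes are the blower at (416,250) and the oil cap at (433,129). I'm taking the tray at (195,196) and the four heads in the grey block.

```bash
cat > h.py <<'E'
import numpy as np, cv2, pickle
from scipy.spatial.transform import Rotation as Ro
def ray(c,uv,z):
    uv=np.atleast_2d(np.asarray(uv,float)); R,t=c["R"],c["t"]; o=-R.T@t
    d=np.c_[(uv[:,0]-c["cx"])/c["fx"],(uv[:,1]-c["cy"])/c["fy"],np.ones(len(uv))]@R
    return o+d*((z-o[2])/d[:,2])[:,None]
def proj(c,X):
    p=np.atleast_2d(X)@c["R"].T+c["t"]; return np.c_[c["fx"]*p[:,0]/p[:,2]+c["cx"],c["fy"]*p[:,1]/p[:,2]+c["cy"]]
def down(a):   # tool down, closing line (tool y) at world angle a
    y=np.array([np.cos(a),np.sin(a),0]); z=np.array([0,0,-1.]); return Ro.from_matrix(np.c_[np.cross(y,z),y,z]).as_rotvec()
E
python3 - <<'E'
from h import *
d=pickle.load(open("cams.pkl","rb")); c=d["top"]; im=c["pixels"]; g=cv2.cvtColor(im,6)
hsv=cv2.cvtColor(im,cv2.COLOR_BGR2HSV)
red=(((hsv[...,0]<8)|(hsv[...,0]>172))&(hsv[...,1]>90)).astype(np.uint8)
for k in cv2.findContours(red,0,2)[0]:
    if cv2.contourArea(k)>1000:
        b=cv2.boxPoints(cv2.minAreaRect(k)); w=ray(c,b,.018)[:,:2]; print("red",b.mean(0),w.mean(0).round(4),np.linalg.norm(np.diff(w,axis=0),axis=1).round(4),w.round(3).tolist())
print("grey stand",g[215,330],"bench",g[225,330],g[180,330])
m=(g<120).astype(np.uint8); 
for k in cv2.findContours(m,0,2)[0]:
    x,y,w_,h_=cv2.boundingRect(k)
    if x<354<x+w_ and y<200<y+h_ and cv2.contourArea(k)>1000:
        b=cv2.boxPoints(cv2.minAreaRect(k)); w=ray(c,b,.04)[:,:2]; print("stand",b,w.mean(0),np.linalg.norm(np.diff(w,axis=0),axis=1),w.round(3).tolist())
c2=cv2.resize(im[40:270,150:470],None,fx=2.4,fy=2.4,interpolation=2); cv2.imwrite("pics/crop.png",c2)
E
```

```text
red [186.8 291.1] [0.2859 0.274 ] [0.1008 0.1608 0.1002] [[0.335, 0.356], [0.38, 0.265], [0.236, 0.193], [0.192, 0.283]]
red [108.84104 211.19196] [0.495  0.4796] [0.1011 0.1621 0.1004] [[0.569, 0.542], [0.582, 0.441], [0.421, 0.418], [0.408, 0.518]]
red [194.44888 195.8905 ] [0.5351 0.2558] [0.1295 0.2091 0.1284] [[0.616, 0.348], [0.654, 0.225], [0.454, 0.164], [0.417, 0.286]]
red [ 33. 116.] [0.7482 0.6838] [0.1743 0.1774 0.1729] [[0.837, 0.773], [0.837, 0.599], [0.66, 0.595], [0.66, 0.768]]
grey stand 91 bench 131 128
stand [[292.58527 197.76285]
 [407.65094 172.0567 ]
 [414.73846 203.78183]
 [299.6728  229.48798]] [ 0.51929265 -0.16170403] [0.30894532 0.08498719 0.30782576] [[0.527, -0.002], [0.594, -0.304], [0.511, -0.321], [0.445, -0.02]]
```

View pics/crop.png

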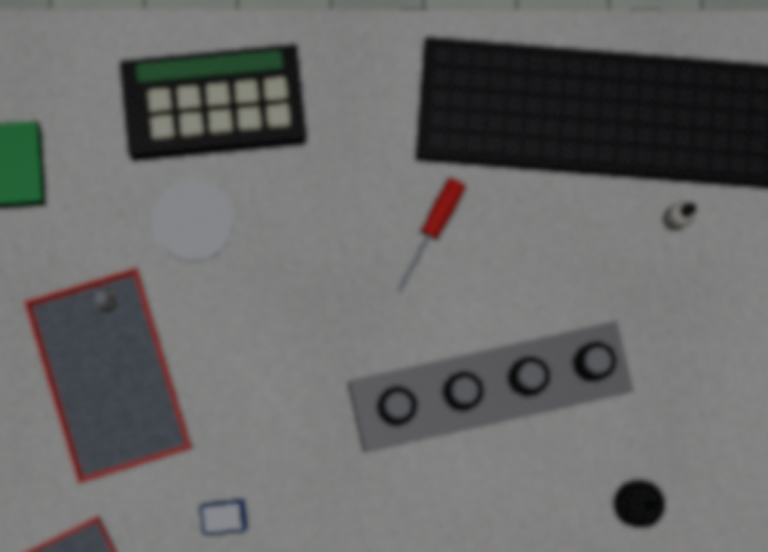

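The crop confirms the choice: four identical black heads in the grey block, and the largest tray is the one with the objective near its far (+x) end. Next is a wrist view over the stand to refine the positions.

Run:
```python
from h import *
from workcell import bot
q0=bot.current_joints()
for a in (.219,.219-np.pi):
    for p in ([.519,-.162,.30],[.5,-.02,.05],[.55,-.28,.05]):
        print(a,bot.inverse_kinematics(p,down(a)))
for a in (-1.274,1.867): print(a,bot.inverse_kinematics([.468,.236,.05],down(a)),bot.inverse_kinematics([.53,.255,.05],down(a)))
sols=[a for a in (.219,.219-np.pi) if bot.inverse_kinematics([.519,-.162,.30],down(a)) is not None]
a=min(sols,key=lambda a:abs(bot.inverse_kinematics([.519,-.162,.30],down(a))[5]))
bot.goto([.519,-.162,.30],down(a)); print(a,bot.current_ee_pos(),bot.current_clock())
r=bot.read_camera("wrist"); cv2.imwrite("pics/w1.png",r["pixels"]); pickle.dump(r,open("w1.pkl","wb")); print(-r["R"].T@r["t"],bot.current_clock())
```

```text
0.219 [-5.24911238e-01  3.28135919e-02  1.56439892e+00 -4.44089210e-16
  1.54438014e+00 -7.43911238e-01]
0.219 [-2.81941158e-01  1.66809891e-01  1.94033470e+00 -4.44089210e-16
  1.03444806e+00 -5.00941158e-01]
0.219 [-6.66410705e-01  4.36110725e-01  1.59991176e+00 -4.44089210e-16
  1.10557017e+00 -8.85410705e-01]
-2.9225926535897933 [-5.24911238e-01  3.28135919e-02  1.56439892e+00 -4.44089210e-16
  1.54438014e+00  2.39768142e+00]
-2.9225926535897933 [-2.81941158e-01  1.66809891e-01  1.94033470e+00 -4.44089210e-16
  1.03444806e+00  2.64065150e+00]
-2.9225926535897933 [-6.66410705e-01  4.36110725e-01  1.59991176e+00 -4.44089210e-16
  1.10557017e+00  2.25618195e+00]
-1.274 [ 2.36260120e-01  2.23320918e-01  1.87384448e+00 -4.44089210e-16
  1.04442725e+00  1.51026012e+00] [ 2.43142371e-01  3.70508532e-01  1.68811328e+00 -4.44089210e-16
  1.08297084e+00  1.51714237e+00]
1.867 [ 2.36260120e-01  2.23320918e-01  1.87384448e+00 -4.44089210e-16
  1.04442725e+00 -1.63073988e+00] [ 2.43142371e-01  3.70508532e-01  1.68811328e+00 -4.44089210e-16
  1.08297084e+00 -1.62385763e+00]
0.219 [ 0.51868419 -0.16281031  0.29965985] 1.8583
[ 0.50062675 -0.08441386  0.47031856] 1.9083
```

View pics/w1.png

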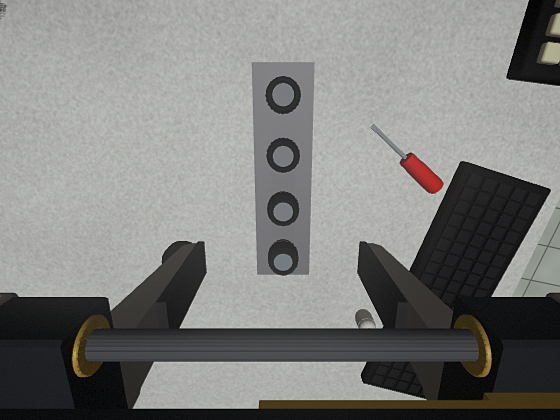

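The wrist view shows the stand upright in the picture, with its corners near (252,62), (314,62), (309,274) and (257,274). The four bright lenses are at about (283,95), (283,155), (283,209) and (283,262).

Run:
```python
from h import *
r=pickle.load(open("w1.pkl","rb")); t=pickle.load(open("cams.pkl","rb"))["top"]
im=r["pixels"]; g=cv2.cvtColor(im,6).astype(int)
print("stand",g[80,262],"bench",g[80,235],"lens",g[95,283],"head",g[95,270])
m=((g>100)&(g<150)).astype(np.uint8); m[:,:200]=0; m[:,360:]=0
m=cv2.morphologyEx(m,2,np.ones((5,5)))
ks=[k for k in cv2.findContours(m,0,2)[0] if cv2.contourArea(k)>4000]
for k in ks:
    q=cv2.approxPolyDP(cv2.convexHull(k),6,True)[:,0]; w=ray(r,q,.04)[:,:2]; print("stand",q.tolist(),w.round(4).tolist(),w.mean(0))
q=np.array([[252,62],[314,62],[309,274],[257,274]]); w=ray(r,q,.04)[:,:2]; print("eye",w.round(4).tolist(),w.mean(0))
# black+lens heads: lens blob centroid in wrist
def lens(c,pts,n,up):
    g=cv2.resize(cv2.cvtColor(c["pixels"],6),None,fx=up,fy=up,interpolation=2); out=[]
    for x,y in pts:
        x0,y0=(x-n)*up,(y-n)*up; s=g[y0:y0+2*n*up,x0:x0+2*n*up]
        th=(int(s[n*up,n*up])+int(s.min()))//2
        _,l,st,ce=cv2.connectedComponentsWithStats((s>th).astype(np.uint8)); i=l[n*up,n*up]
        out.append([(ce[i][0]+x0+.5)/up-.5,(ce[i][1]+y0+.5)/up-.5,st[i][4]/up**2])
    return np.array(out)
for nm,c,p,n,up in(("wrist",r,[(283,95),(283,155),(283,209),(283,261)],20,4),("top",t,[(316,209),(343,203),(370,197),(398,190)],10,8)):
    o=lens(c,p,n,up); w=ray(c,o[:,:2],.0845)[:,:2]; print(nm,o.round(1).tolist(),w.round(4).tolist(),np.linalg.norm(np.diff(w,axis=0),axis=1).round(4))
```

```text
stand 129 bench 177 lens 122 head 46
stand [[313, 62], [308, 274], [257, 274], [252, 62]] [[0.5249, -0.0082], [0.5902, -0.3007], [0.5132, -0.3176], [0.449, -0.0249]] [ 0.51932867 -0.16285618]
eye [[0.449, -0.0249], [0.5261, -0.0079], [0.5917, -0.3003], [0.5132, -0.3176]] [ 0.52001692 -0.16270452]
wrist [[282.7, 94.1, 411.0], [282.7, 155.9, 352.8], [282.7, 211.4, 303.3], [282.7, 261.8, 260.2]] [[0.4961, -0.0572], [0.5116, -0.1273], [0.5271, -0.1974], [0.5426, -0.2677]] [0.0718 0.0718 0.072 ]
top [[315.5, 208.3, 88.5], [343.4, 202.1, 93.5], [371.1, 195.9, 95.0], [398.8, 189.6, 97.1]] [[0.4968, -0.0576], [0.5123, -0.1279], [0.5279, -0.1981], [0.5435, -0.2684]] [0.072 0.072 0.072]
```

```bash
cat >> h.py <<'E'
H=np.array([[.4965,-.0574],[.5120,-.1276],[.5275,-.1978],[.5431,-.2681]]); A=.2173; EX=np.array([np.cos(A),np.sin(A),0])
def test(bot,i,lim=4.,mx=.0035,st=.0005):
    p=np.array([*H[i],.068-.019]); up=p+[0,0,.055]; rv=down(A)
    bot.set_gripper(.75,10)
    bot.goto(up,rv); bot.line_to(p,max_speed=.08); bot.set_gripper(0.,10); bot.hold(.2)
    f0=bot.current_contact_force()@EX; print("grip",bot.current_opening(),bot.current_grip_force(),"F0",f0.round(2),bot.current_clock(),bot.current_contact_force().round(2))
    res=[]
    for s in (1,-1):
        k=0
        while k*st<mx:
            k+=1; bot.line_to(p+EX*s*k*st,max_speed=.02); bot.hold(.06)
            f=bot.current_contact_force()@EX-f0; x=(bot.current_ee_pos()-p)@EX
            res.append((round(x*1e3,2),round(f,2)))
            if abs(f)>lim: break
        bot.line_to(p,max_speed=.02)
    print(i+1,res,bot.current_clock())
E
python3 - <<'E'
from h import *
from workcell import bot
test(bot,0)
E
```

```text
grip 0.454975328660933 10.000201016664505 F0 -0.48 4.875 [-0.62  0.58  2.26]
1 [(np.float64(0.3), np.float64(-1.01)), (np.float64(0.33), np.float64(-3.93)), (np.float64(0.34), np.float64(-5.76)), (np.float64(0.06), np.float64(2.34)), (np.float64(-0.25), np.float64(4.86))] 6.9167
```

Place 1 is sound: force climbs after about 0.3 mm. Moving to place 2.

```bash
cat >> h.py <<'E'
def release(bot,up=.055):
    bot.set_gripper(.7,10); q=np.array(bot.current_ee_pos()); bot.line_to(q+[0,0,up],max_speed=.12)
E
python3 - <<'E'
from h import *
from workcell import bot
release(bot); test(bot,1)
E
```

```text
grip 0.45770864827574964 10.000167042016983 F0 -0.65 10.275 [-0.62 -0.19  1.98]
2 [(np.float64(0.25), np.float64(-2.77)), (np.float64(0.27), np.float64(-5.01)), (np.float64(0.13), np.float64(3.08)), (np.float64(-0.23), np.float64(4.16))] 12.0083
```

Place 2 also feels sound. I'll check that place 3 feels different.

Run:
```python
from h import *
from workcell import bot
release(bot); test(bot,2)
```

```text
grip 0.4536624110273751 10.000186711549759 F0 0.03 15.3667 [0.02 0.05 1.26]
3 [(np.float64(0.67), np.float64(-0.27)), (np.float64(1.21), np.float64(-1.16)), (np.float64(1.71), np.float64(-0.32)), (np.float64(2.22), np.float64(-0.26)), (np.float64(2.71), np.float64(-0.44)), (np.float64(3.02), np.float64(-1.62)), (np.float64(3.04), np.float64(-2.53)), (np.float64(-0.38), np.float64(0.16)), (np.float64(-0.84), np.float64(0.21)), (np.float64(-1.37), np.float64(-0.32)), (np.float64(-1.85), np.float64(-0.33)), (np.float64(-2.05), np.float64(2.44)), (np.float64(-2.48), np.float64(4.15))] 20.0
```

Place 3 is clearly loose, shifting about ±2.5 mm at under 2 N, so the loose pair is 3 and 4. Lifting 3 and placing it in the tray.

```bash
cat >> h.py <<'E'
T=np.array([.5351,.2558]); TX=np.array([.957,.292])
def deliver(bot,s):
    bot.set_gripper(0.,20); q=np.array(bot.current_ee_pos()); bot.line_to(q+[0,0,.045],max_speed=.06); bot.line_to(q+[0,0,.13],max_speed=.12)
    print("lifted",bot.current_opening(),bot.current_contact_force().round(2),bot.current_clock())
    d=np.array([*(T+s*TX),.0]); rv=down(1.867)
    bot.goto(d+[0,0,.17],rv); bot.line_to(d+[0,0,.055],max_speed=.12); bot.hold(.15)
    f0=bot.current_contact_force()[2]; z=.052
    while z>.040:
        bot.line_to(d+[0,0,z],max_speed=.03); bot.hold(.05); f=bot.current_contact_force()[2]-f0; print(round(z,4),bot.current_ee_pos()[2].round(4),f.round(2))
        if f>1.0: break
        z-=.001
    print(bot.current_clock())
E
python3 - <<'E'
from h import *
from workcell import bot
deliver(bot,-.062)
r=bot.read_camera("scene"); cv2.imwrite("pics/s2.png",cv2.resize(r["pixels"][120:300,100:460],None,fx=2,fy=2,interpolation=2))
E
```

```text
lifted 0.44960069152334947 [ 0.29 -0.02 -1.43] 21.975
0.052 0.0519 0.7
0.051 0.051 -0.12
0.05 0.05 0.6
0.049 0.049 0.55
0.048 0.048 0.67
0.047 0.0469 -0.3
0.046 0.046 0.85
0.045 0.0453 1.82
27.25
```

View pics/s2.png

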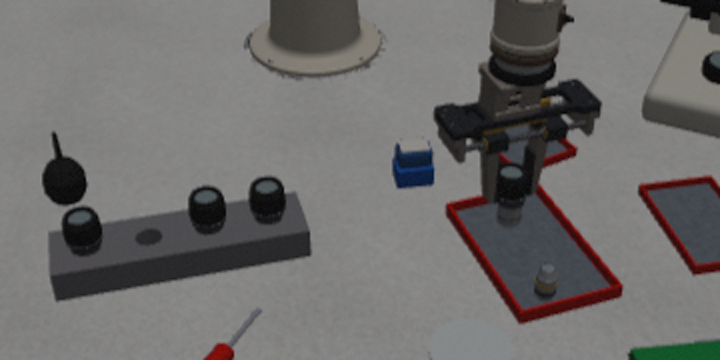

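The picture shows the eyepiece upright on the tray floor at about (510,190) in the crop, place 3 empty at (148,237), and the other three seated. Releasing, then testing and delivering 4.

Run:
```python
from h import *
from workcell import bot
release(bot,.12); test(bot,3)
```

```text
grip 0.45903860304796945 10.00017911195755 F0 -0.41 32.675 [-0.22 -0.9   2.01]
4 [(np.float64(0.65), np.float64(0.5)), (np.float64(1.17), np.float64(-0.06)), (np.float64(1.7), np.float64(0.04)), (np.float64(2.19), np.float64(-1.09)), (np.float64(2.69), np.float64(-0.42)), (np.float64(3.01), np.float64(-0.61)), (np.float64(3.04), np.float64(-2.19)), (np.float64(-0.39), np.float64(-0.12)), (np.float64(-0.84), np.float64(0.85)), (np.float64(-1.35), np.float64(0.66)), (np.float64(-1.84), np.float64(0.74)), (np.float64(-2.08), np.float64(2.47)), (np.float64(-2.47), np.float64(4.73))] 37.3083
```

Place 4 is confirmed loose.

Run:
```python
from h import *
from workcell import bot
deliver(bot,.0)
release(bot,.12); bot.goto([.45,.05,.3],down(A)); print(bot.current_clock())
a=bot.read_camera("scene")["pixels"][120:300,100:460]
b=bot.read_camera("top")["pixels"][100:280,100:460]
cv2.imwrite("pics/fin.png",cv2.resize(np.vstack([a,b]),None,fx=1.65,fy=1.65,interpolation=2))
```

```text
lifted 0.4522301210411025 [ 0.03 -0.48 -2.67] 39.2833
0.052 0.0519 1.35
42.7417
45.55
```

View pics/fin.png

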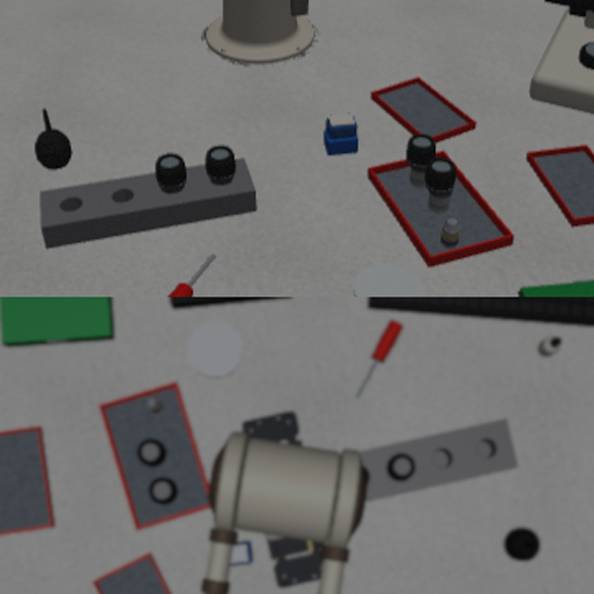

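Both eyepieces stand upright in the tray, in the scene half at (421,150) and (440,180). Places 3 and 4 are empty, 1 and 2 are seated, and the objective and the rest have not moved. Force noise ended the second descent early, so that eyepiece dropped about 6 mm when released.

```bash
python3 -c "
from workcell import bot
print(bot.job_done())"
```

```text
the job is handed in; nothing more can be done
None
```

I found the loose eyepieces in places 3 and 4 and stood both upright in the large red tray, leaving the sound ones seated in 1 and 2, and handed the job in at about 46 s; the second one was not set down as gently as asked, because a noisy force reading made me release it about 6 mm above the tray floor.

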